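Close the coffee canister and restart its freshness timer

TASK

Press the teal cap of the coffee canister down until it is fully home. Then take the yellow-handled reset pin from its wooden stand and with the pin's tip push the recessed orange button in the ledge of that same canister right down, holding it for a good second before letting it spring back. Finally put the pin back upright and fully down in its stand; never press the wood-capped tea canister's button, and leave everything else on the counter where it is.

Things in the scene. Friction and masses are not known exactly. Their poses are not given: they have to be found in the camera images.
- coffee_canister: Coffee canister with TEAL cap, fixed to the counter: grey ledge base 190 (x) x 100 (y) x 40 mm high, round white canister 84 mm across standing on the base's rear half with its axis at x = +45 mm and its top at z = 130 mm; origin centre of the underside; the ledge with the button well lies to its -x. The teal cap is a 76 mm wide, 16 mm thick disc on the canister's axis.
- teal_cap (a joint): Slide of the teal cap, m: 0 = standing 18 mm proud (cap top at z = 164 mm), 0.018 = fully home (cap top at z = 146 mm). Friction-held detent fit, about 7 N to push; stays where it is left.
- teal_cap_top (a point): Centre of the teal cap's flat top face.
- reset_well (a point): Centre of the mouth of the coffee canister's button well, at (-50, 0, 40) mm in the canister's frame: a vertical round well 20 mm wide; the orange button's top is 14 mm below the mouth.
- reset_button (a joint): Travel of the coffee canister's orange spring button (17 mm wide), m: 0 = up, 0.006 = right down; 1.5 N to start, 4.5 N right down. Springs back.
- reset_button_top (a point): Centre of the top face of that button (moves with it).
- tea_canister: Tea canister with WOODEN cap, fixed: grey ledge base 190 (x) x 100 (y) x 40 mm high, round white canister 84 mm across standing on the base's rear half with its axis at x = +45 mm and its top at z = 130 mm; cap already home, 76 mm wide, its top at z = 146 mm. Same frame, ledge and well as the coffee canister. Not to be used.
- tea_well (a point): Mouth of the tea canister's button well, at (-50, 0, 40) mm in its frame.
- tea_button (a joint): Travel of the tea canister's button, m: 0 = up. Must stay up.
- pin_stand: Dark wooden block 70 x 70 x 64 mm high, fixed, with a vertical through hole 16 mm wide (3 mm chamfer) at its centre; origin centre of the underside.
- pin: Reset pin, 150 mm long, standing tip down in the stand; origin at the tip, z up along the pin. Steel shaft 9 mm wide with round end from z = 0 to 60 mm, steel collar 28 mm wide from 60 to 66 mm (rests on the stand's top, tip then 4 mm over the counter), yellow round handle 22 mm wide from 66 to 150 mm. 70 g.
- pin_tip (a point): The pin's tip (same as its origin).
- salt_shaker: Chrome salt shaker, 48 mm wide, 150 mm tall, loose, close beside the pin stand; origin centre of the underside.
- oil_bottle: Amber glass oil bottle, 60 mm wide, 220 mm tall, loose, standing close beside the coffee canister's ledge, on its +y side; origin centre of the underside.
- glass_jar: Green glass jar, 84 mm wide, 130 mm tall, loose; origin centre of the underside.
- tin: Tin, 84 mm wide, 120 mm tall, loose; origin centre of the underside.
- teal_lid: Loose flat teal silicone lid with a small knob, 110 mm wide, 24 mm high, lying on the counter; origin centre of the underside. A bystander.
- espresso_cup: Blue cup with handle at its +y, 68 mm wide, 65 mm tall, loose; origin centre of the underside.
- cup_tree: Wooden cup tree, fixed, 316 mm tall, foot 150 mm wide, four hooks; two hung mugs reach 110 mm from its axis at heights of 170 to 280 mm; origin centre of the underside.

How it is judged (in metres and radians):
On the way, in this order (a step that is already met when the one before it is completed fails the run):
1. the teal cap is fully home (value of joint teal_cap above 0.0155 m), for 0.2 s.
2. the recessed orange button is pushed down by the pin's tip and held (value of joint reset_button above 0.004 m and distance between pin_tip and reset_button_top below 0.012 m and contact force between pin and coffee_canister above 0.5 N), for 0.7 s.
At the end, for the whole second after the job is handed in: Teal cap home (within 2.5 mm of its stop), both buttons up (within 1.5 mm), pin released and at rest in its stand: axis within 8 mm of the stand's centre, tip less than 9 mm above the counter (collar on the stand), tilted less than 0.12 rad (value of joint teal_cap above 0.0155 m and value of joint each of reset_button, tea_button below 0.0015 m and horizontal distance between pin and pin_stand below 0.008 m and height (world z) of pin below 0.009 m and angle between pin's own z axis and vertical below 0.12 rad and linear speed of pin below 0.02 m/s); the robot touches nothing.
It fails at once if the tea canister's button is pressed (value of joint tea_button above 0.002 m).
It fails at once if the reset button is pressed with anything but the pin's tip (value of joint reset_button above 0.002 m and distance between pin_tip and reset_button_top above 0.015 m).
It fails at once if a loose bystander (salt shaker, oil bottle, jar, tin, teal lid, cup) is shifted more than 25 mm or tipped (distance of any of salt_shaker, oil_bottle, glass_jar, tin, teal_lid, espresso_cup from where it was at the start of the episode above 0.025 m or angle between any of salt_shaker, oil_bottle, glass_jar, tin, teal_lid, espresso_cup's own z axis and vertical above 0.3 rad).
It also fails if it takes over 69 s, if anything falls off the work surface, if the arm or the gripper's body presses on something with over 40 N, if the wrist force passes 120 N, or if a joint passes its speed limit or range.

ROBOT

A 6-joint arm with a two-finger parallel gripper is mounted at the origin on the work surface. World frame = base frame: x ahead of the robot, y to its left, z up, the work surface at z = 0. Lengths are in mm, angles in rad, forces in N, time in s.
With the tool pointing down it reaches from about 275 to 825 mm from the base axis. Payload 5.2 kg.
Tool frame: the origin (TCP) lies at the very end of the fingers, on their centre line; the grasp point (between the pads) lies 19 mm behind it; z points along the fingers, y is the line along which they close (so a half turn about z gives the same grasp; the last joint's range is limited). The gripper opens to 93 mm and grips with 3 to 60 N. Pads are 15 mm wide; open, the fingers measure 128 mm over their backs; the gripper's body (75 mm by 188 mm) begins 65 mm behind the grasp point.
Start: joints at [1.122, 0.259, 1.535, -0, 1.348, -0.203], TCP at [133.81, 533.479, 218.653] pointing down, gripper open.
Joint ranges: [-3.14, 3.14], [-0.91, 2.08], [0.19, 2.58], [-1.22, 4.36], [0.22, 2.71], [-3.12, 3.12]. Speed limits (rad/s): [2.57, 2.57, 3.14, 3.14, 3.14, 3.14].

INTERFACE

Orientations are given as a unit quaternion [x, y, z, w].
In Python, from workcell import r gives the robot as it stands. The module is installed in compiled form; this text tells all that it offers.
- The arm moves only by the shell command python3 -m creep 'ROWS'. ROWS is JSON, a list of rows, each a list of 7 numbers: the closure in counts, from 0 (fully open) to 255 (shut), then the shift along the tool's x, y, z in cm, then the turn, a rotation vector about the tool's x, y, z in rad. A call has 1 to 20 rows; each row shifts and turns the commanded pose from where the row before left it, along the tool's axes as they then stand; what a row does not reach is not made up. A row lasts 1/12 s, in which the tool goes at most 41.7 mm and 7.16 degrees, less where a joint would pass 70% of its speed; a pose out of reach is approached as far as the arm can. A call with a gripper value outside its range is refused whole. The fingers move at their own pace and stop on an object; the grip force is fixed at half the most. Time passes only in rows, so rows that do not move let the fingers close. It gives the time, the measured TCP pose, the force and the opening at its end, in the units of the state.
- r.get_state(): the state, without advancing time (a new reading comes with each control period).
- r.get_image(name): name is "scene" or "top" or "wrist"; returns the picture (384x512x3 uint8, blue, green, red); there is no depth.
- r.camera_params(name): a dict with "fx", "fy", "cx", "cy" (pixels), "world_to_cam" (4x4, takes a point from world to camera coordinates); the wrist camera has in their place "T_tool_cam" (4x4, takes a point from camera to tool coordinates, whose origin is the TCP and whose axes are the flange's). Camera axes: x right, y up, looking along -z (the intrinsics and any distortion apply to the point x, -y, -z); pixel columns grow to the right and rows downward; lengths in mm; the calibration is good to about 2 mm. A picture is of the moment at which its call begins: read the wrist's pose just before it. camera_params takes no time and is no camera call.
- r.hand_in(): hands the job in, once; it reports no verdict.
Trained networks look in the newest picture that a camera, given by its name, has taken for a name from the list of things; names that differ only in an ending like _2 or _b are one class to them, and where a whole thing is asked for, a point or a joint stands for the part that bears it (a point fixed in the world has none). Each returns a list of dicts, best first, with "confidence" (0 to 1); they miss things now and then, are a little off and sometimes report something else, mostly with a low value. They report only what shows in the picture. A call takes as long as a camera call.
- r.look_for(query, camera): "xy" ([column, row] in pixels, amid what is visible of it).
- r.cut_out(query, camera): "region" (384x512 bool, what is visible of it) and "xy" ([column, row] in pixels, amid what is visible of it).
- r.landmark_of(query, camera): "xy" ([column, row] in pixels: a listed point, or the origin of a listed thing).
The state is a dict: "clock": time; "q": joint angles; "qvel": joint speeds; "joint_efforts": joint torques, N m; "position": TCP position; "tool_rot": TCP orientation; "contact_force": force on the tool from outside, world axes, zero at the start; "moment": the same for the moment, N m; "opening": finger opening in mm.
Only numpy, scipy, OpenCV 4.12 (cv2) and the standard library are available. Lean on these libraries where they do the work, as an engineer would, in place of code of your own. Each camera call takes 0.05 s, during which the arm holds its last target. There are 200 camera calls.

## Working session

There is one attempt and no reset: what is moved stays moved. The work goes in short steps, Python scripts to look and compute and a shell command to move; the robot and the scene stay as the last step left them, time stands still between calls to the robot, and variables do not carry over. Pictures are saved under pics/ and viewed, on a budget of 10 in all, crops included, one or two more only if the job needs it, and the job is handed in when it is done.

```bash
mkdir -p pics; cat > h.py <<'E'
import numpy as np, cv2
from workcell import r
from scipy.spatial.transform import Rotation as R
def ray(cam,xy,st=None):
    p=r.camera_params(cam)
    d=np.array([(xy[0]-p['cx'])/p['fx'],-(xy[1]-p['cy'])/p['fy'],-1.])
    if cam=='wrist':
        T=np.eye(4);T[:3,:3]=R.from_quat(st['tool_rot']).as_matrix();T[:3,3]=st['position']
        C=T@np.array(p['T_tool_cam'])
    else: C=np.linalg.inv(np.array(p['world_to_cam']))
    return C[:3,3],C[:3,:3]@d
def at(cam,xy,z,st=None):
    o,d=ray(cam,xy,st); return o+d*(z-o[2])/d[2]
E
python3 - <<'E'
from h import *
for c in('top','scene'):
    im=r.get_image(c); cv2.imwrite(f'pics/{c}0.png',im)
    p=r.camera_params(c); print(c,[k for k in p], np.linalg.inv(np.array(p['world_to_cam']))[:3,3].round())
Z=dict(coffee_canister=0,teal_cap_top=164,reset_well=40,tea_well=40,pin_stand=0,pin=4,salt_shaker=0,oil_bottle=0,glass_jar=0,tin=0,teal_lid=0,espresso_cup=0,cup_tree=0,tea_canister=0)
for n,z in Z.items():
    for c in('top','scene'):
        for f in r.landmark_of(n,c)[:2]: print(n,c,np.round(f['xy']),round(f['confidence'],2),at(c,f['xy'],z).round(1)[:2])
s=r.get_state();print(s['clock'],s['position'],s['tool_rot'],s['opening'])
print(r.camera_params('wrist'))
E
```

```text
top ['fx', 'fy', 'cx', 'cy', 'world_to_cam'] [ 428.   46. 1442.]
scene ['fx', 'fy', 'cx', 'cy', 'world_to_cam'] [ 575. -656.  730.]
coffee_canister top [346. 189.] 0.84 [ 535.1 -283. ]
coffee_canister scene [254. 337.] 0.67 [ 537.8 -279.9]
teal_cap_top top [366. 172.] 0.98 [ 575.9 -303.7]
teal_cap_top scene [270. 307.] 0.66 [ 570.4 -307.7]
reset_well top [339. 202.] 0.82 [ 492.4 -251. ]
reset_well top [265. 210.] 0.44 [460.5 -14.9]
reset_well scene [231. 316.] 0.67 [ 488.5 -256.7]
tea_well top [163. 200.] 0.77 [486.6 309.4]
tea_well scene [254. 154.] 0.57 [495.  328.9]
pin_stand top [264. 210.] 0.96 [460.8 -15.3]
pin_stand top [331. 126.] 0.42 [ 744.3 -230.3]
pin_stand scene [232. 237.] 0.82 [459.7  -3. ]
pin top [266. 207.] 0.37 [472.5 -19.2]
salt_shaker top [284. 225.] 0.77 [414.1 -78.3]
salt_shaker scene [215. 260.] 0.61 [423.8 -81.5]
oil_bottle top [314. 175.] 0.87 [ 580.4 -176. ]
oil_bottle top [264. 207.] 0.5 [471.8 -12.5]
oil_bottle scene [275. 294.] 0.87 [ 579.6 -171.7]
oil_bottle scene [254. 338.] 0.5 [ 537.9 -281.7]
glass_jar top [185. 119.] 0.69 [757.2 251.3]
glass_jar top
[... 381 characters left out ...]
 0.95 [764.8 -15.5]
tea_canister top [172. 186.] 0.58 [534.6 288.8]
tea_canister scene [268. 173.] 0.72 [544.8 281.4]
1.5 [133.81720832 533.47140857 218.6594627 ] [1.22580659e-01 9.92458554e-01 3.52427883e-06 2.59751485e-06] 92.86509614012729
{'fx': 301.1509162602264, 'fy': 301.1509162602264, 'cx': 257.5969369643684, 'cy': 191.66701537111246, 'T_tool_cam': array([[-1.21261496e-03,  9.68144312e-01,  2.50389937e-01,
         7.02036327e+01],
       [ 9.99999256e-01,  1.13998776e-03,  4.35086939e-04,
         5.90026960e-01],
       [ 1.35785482e-04,  2.50390278e-01, -9.68144974e-01,
        -1.66281580e+02],
       [ 0.00000000e+00,  0.00000000e+00,  0.00000000e+00,
         1.00000000e+00]])}
```

View pics/top0.png

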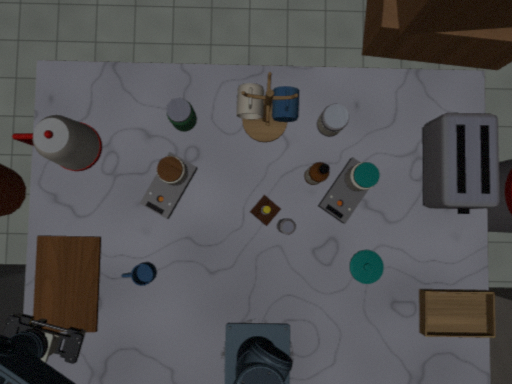

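View pics/scene0.png

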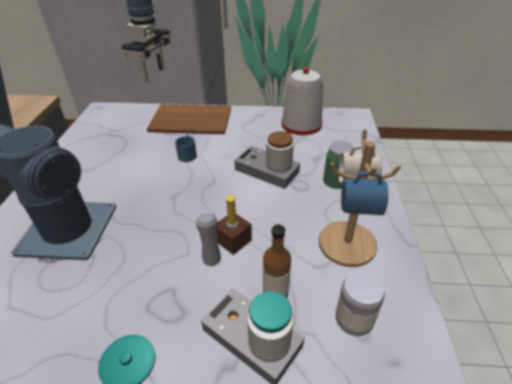

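The top view shows the coffee canister at about (350,190) with its cap at (365,175). The pin stand is at (266,210), the salt shaker at (286,227) and the oil bottle at (317,173). Tool y along the canister's x clears both tall bystanders, so I'll turn to that heading while rising.

```bash
python3 -m creep '[[255,0,0,-0.6,0,0,0.12],[255,0,0,-0.6,0,0,0.12],[255,0,0,-0.6,0,0,0.12],[255,0,0,-0.6,0,0,0.12],[255,0,0,-0.6,0,0,0.12],[255,0,0,-0.6,0,0,0.12],[255,0,0,-0.6,0,0,0.12],[255,0,0,-0.6,0,0,0.12],[255,0,0,-0.6,0,0,0.12],[255,0,0,-0.6,0,0,0.12],[255,0,0,-0.6,0,0,0.12],[255,0,0,-0.6,0,0,0.12],[255,0,0,-0.6,0,0,0.12],[255,0,0,-0.6,0,0,0.12],[255,0,0,-0.6,0,0,0.12],[255,0,0,0,0,0,0.08]]'
cat >> h.py <<'E'
def to(target, yang=-31.6):
    s=r.get_state(); M=R.from_quat(s['tool_rot']).as_matrix()
    d=M.T@(np.array(target)-s['position'])/10
    T=R.from_euler('ZX',[yang-180+0,180],degrees=True).as_matrix()  # tool y -> angle yang-90-... fixed below
    c,sn=np.cos(np.radians(yang)),np.sin(np.radians(yang))
    T=np.array([[-sn,c,0],[c,sn,0],[0,0,-1.]]).astype(float)
    rv=R.from_matrix(M.T@T).as_rotvec()
    print('clock',round(s['clock'],2),'pos',s['position'].round(1) if hasattr(s['position'],'round') else np.round(s['position'],1),'F',np.round(s['contact_force'],1),'open',round(s['opening'],1),'shift_cm',d.round(2),'turn',rv.round(4),'q',np.round(s['q'],2))
E
sed -i "/from_euler/d" h.py
python3 -c "
from h import *
to([500,-240,310])"
```

```text
clock: 2.83
position: [134.0, 534.0, 310.0]
tool_rot: [0.875, 0.484, 0.001, -0.001]
contact_force: [-1.0, 0.6, 0.2]
opening: 0.4
clock 2.83 pos [134. 534. 310.] F [-1.   0.6  0.2] open 0.4 shift_cm [-46.05  72.17  -0.12] turn [-0.0002 -0.0022 -0.0096] q [1.12 0.21 1.37 0.   1.55 1.68]
```

```bash
python3 -m creep '[[255,-1.92,3,0,0,0,0],[255,-1.92,3,0,0,0,0],[255,-1.92,3,0,0,0,0],[255,-1.92,3,0,0,0,0],[255,-1.92,3,0,0,0,0],[255,-1.92,3,0,0,0,0],[255,-1.92,3,0,0,0,0],[255,-1.92,3,0,0,0,0],[255,-1.92,3,0,0,0,0],[255,-1.92,3,0,0,0,0],[255,-1.92,3,0,0,0,0],[255,-1.92,3,0,0,0,0],[255,-1.92,3,0,0,0,0],[255,-1.92,3,0,0,0,0],[255,-1.92,3,0,0,0,0],[255,-1.92,3,0,0,0,0],[255,-1.92,3,0,0,0,0],[255,-1.92,3,0,0,0,0],[255,-1.92,3,0,0,0,0],[255,-1.92,3,0,0,0,0]]' && python3 -m creep '[[255,-1.92,3,0,0,0,0],[255,-1.92,3,0,0,0,0],[255,-1.92,3,0,0,0,0],[255,-1.92,3,0,0,0,0],[255,0,0,0,0,0,0],[255,0,0,0,0,0,0]]'
python3 - <<'E'
from h import *
s=r.get_state(); im=r.get_image('wrist'); cv2.imwrite('pics/w1.png',im)
for n,z in dict(teal_cap_top=164,reset_well=40,reset_button_top=26,oil_bottle=0,coffee_canister=0).items():
    for f in r.landmark_of(n,'wrist')[:2]: print(n,np.round(f['xy']),round(f['confidence'],2),at('wrist',f['xy'],z,s).round(1)[:2])
for n,z in dict(teal_cap=164,reset_button=26).items():
    for f in r.cut_out(n,'wrist')[:2]:
        (c,rad)=cv2.minEnclosingCircle(np.argwhere(f['region'])[:,::-1].astype(np.float32)); print(n,c,rad,round(f['confidence'],2),at('wrist',c,z,s).round(1)[:2])
to([573,-305,200])
E
```

```text
clock: 4.5
position: [441.8, -110.9, 308.8]
tool_rot: [0.874, 0.486, 0.0, 0.0]
contact_force: [-0.1, 0.1, -0.3]
opening: 0.5
clock: 5.0
position: [503.0, -239.1, 307.4]
tool_rot: [0.874, 0.485, -0.0, -0.001]
contact_force: [-1.0, 0.3, 0.4]
opening: 0.5
teal_cap_top [346. 198.] 0.76 [ 572.5 -302.8]
teal_cap_top [151.  42.] 0.67 [487.9 -70.7]
reset_well [259. 176.] 0.58 [ 493.3 -255.8]
reset_button_top [259. 176.] 0.57 [ 492.  -258.6]
reset_button_top [401.  60.] 0.44 [ 743.8 -223.2]
oil_bottle [278.  98.] 0.83 [ 577.2 -175.5]
coffee_canister [286. 173.] 0.67 [ 529.1 -280.9]
teal_cap (342.47705078125, 198.17431640625) 35.52409744262695 0.83 [ 569.1 -301.4]
reset_button (342.2434387207031, 198.17996215820312) 35.49054718017578 0.71 [ 582.3 -355.4]
reset_button (257.0, 174.0) 5.385264873504639 0.55 [ 490.9 -253.5]
clock 5.4 pos [ 502.8 -236.7  309.3] F [-0.1 -0.8 -0.6] open 0.7 shift_cm [-2.12  9.55 10.94] turn [ 0.001   0.     -0.0024] q [-0.64  0.23  1.36  0.    1.56 -0.09]
```

View pics/w1.png

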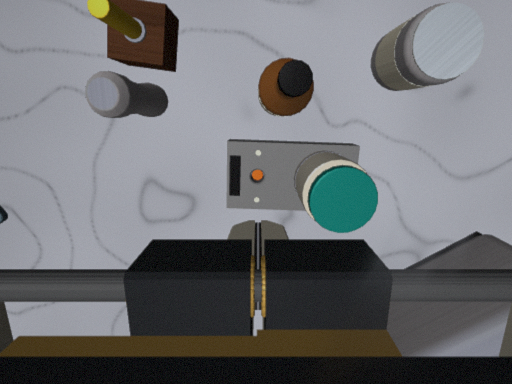

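The wrist view shows the teal cap at (342,198), the orange button at (257,175) and the bottle at (286,87). The canister is level in the picture. I'll go over the cap and press.

```bash
python3 -m creep '[[255,-0.51,2.32,3.1,0,0,0],[255,-0.51,2.32,3.1,0,0,0],[255,-0.51,2.32,3.1,0,0,0],[255,-0.52,2.32,3.1,0,0,0],[255,0,0,0,0,0,0],[255,0,0,0.8,0,0,0],[255,0,0,0.8,0,0,0],[255,0,0,0.5,0,0,0],[255,0,0,0.5,0,0,0],[255,0,0,0.5,0,0,0],[255,0,0,0.3,0,0,0],[255,0,0,0.3,0,0,0],[255,0,0,0,0,0,0],[255,0,0,0,0,0,0]]'; python3 -c "
from h import *
to([571,-303,146])"
```

```text
clock: 6.57
position: [571.2, -303.6, 149.3]
tool_rot: [0.874, 0.486, 0.001, 0.001]
contact_force: [-1.6, 1.8, 5.9]
opening: 0.6
clock 6.57 pos [ 571.2 -303.6  149.3] F [-1.6  1.8  5.9] open 0.6 shift_cm [ 0.04 -0.05  0.33] turn [ 0.0021 -0.0001 -0.0032] q [-0.66  0.48  1.38  0.    1.28 -0.11]
```

```bash
python3 -m creep '[[255,0,0,0.2,0,0,0],[255,0,0,0.2,0,0,0],[255,0,0,0.1,0,0,0],[255,0,0,0,0,0,0],[255,0,0,0,0,0,0],[255,0,0,0,0,0,0]]'
```

```text
clock: 7.07
position: [571.3, -303.6, 146.2]
tool_rot: [0.874, 0.486, 0.001, 0.001]
contact_force: [-4.8, 4.6, 15.6]
opening: 0.9
```

```bash
python3 -m creep '[[255,0,0,0.1,0,0,0],[255,0,0,0,0,0,0],[255,0,0,0,0,0,0],[255,0,0,-1,0,0,0],[255,0,0,-3.3,0,0,0],[255,0,0,-3.6,0,0,0],[255,0,0,-3.6,0,0,0],[255,0,0,-3.6,0,0,0],[128,2.38,-3.06,0,0,0,0],[0,2.38,-3.06,0,0,0,0],[0,2.38,-3.06,0,0,0,0],[0,2.38,-3.06,0,0,0,0],[0,2.38,-3.06,0,0,0,0],[0,2.38,-3.06,0,0,0,0],[0,2.38,-3.06,0,0,0,0],[0,2.38,-3.06,0,0,0,0],[0,0,0,0,0,0,0],[0,0,0,0,0,0,0],[0,0,0,0,0,0,0]]'
python3 - <<'E'
from h import *
s=r.get_state(); im=r.get_image('wrist'); cv2.imwrite('pics/w2.png',im)
for n,z in dict(pin=4,pin_stand=0,salt_shaker=0).items():
    for f in r.landmark_of(n,'wrist')[:1]: print(n,np.round(f['xy']),round(f['confidence'],2),at('wrist',f['xy'],z,s).round(1)[:2])
for n,z in dict(pin=110,salt_shaker=75).items():
    for f in r.cut_out(n,'wrist')[:1]:
        print(n,np.round(f['xy']),f['confidence'],at('wrist',f['xy'],z,s).round(1)[:2], 'cols',np.where(f['region'].any(0))[0][[0,-1]],'rows',np.where(f['region'].any(1))[0][[0,-1]])
r.get_image('top')
for f in r.landmark_of('teal_cap_top','top')[:1]: print(f['xy'],at('top',f['xy'],146).round(1))
for f in r.cut_out('pin','top')[:1]:print(f['xy'],at('top',f['xy'],154).round(1))
to([462,-14,300])
E
```

```text
clock: 8.65
position: [463.6, -13.3, 293.1]
tool_rot: [0.874, 0.487, 0.0, 0.001]
contact_force: [-0.2, 0.3, -0.2]
opening: 69.1
pin [258. 164.] 0.75 [460.5 -17.1]
pin_stand [258. 159.] 0.74 [464.4 -10.6]
salt_shaker [254. 212.] 0.9 [414.8 -81. ]
pin [257. 174.] 0.84 [462.8 -11.8] cols [247 268] rows [158 193]
salt_shaker [253. 238.] 0.89 [407.3 -91.6] cols [232 272] rows [197 267]
[363.9, 167.6] [ 590.  -301.4  146. ]
clock 9.1 pos [463.4 -13.6 292.4] F [-0.4  0.6  1. ] open 92.8 shift_cm [-0.11 -0.1  -0.76] turn [-0.0004  0.0001 -0.0045] q [-0.27  0.06  1.6  -0.    1.49  0.29]
```

View pics/w2.png

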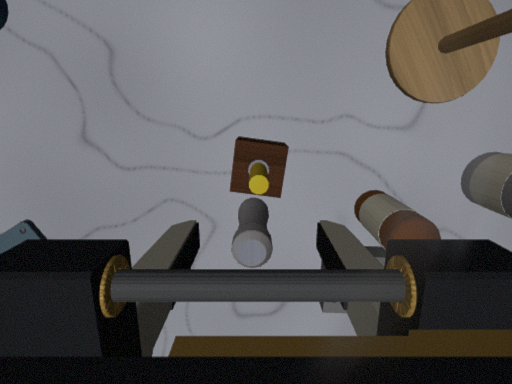

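The pin's top is at pixel (259,185), its collar at (258,168), the stand's top around (260,167) and the salt shaker's top at (251,248). I'll turn these into positions.

```bash
python3 -c "
from h import *
s=r.get_state()
for n,p,z in (('pintop',(259,185),154),('collar',(258,167.5),70),('stand c',(260,167),64),('salt top',(251,249),150)): print(n,at('wrist',p,z,s).round(1))
t=at('wrist',(259,185),154,s)
to([t[0],t[1],120])"
```

```text
pintop [462.3 -15.6 154. ]
collar [463.5 -12.   70. ]
stand c [465.6 -13.7  64. ]
salt top [415.6 -73.9 150. ]
clock 9.1 pos [463.4 -13.6 292.4] F [-0.4  0.6  1. ] open 92.8 shift_cm [-0.23  0.02 17.24] turn [-0.0004  0.0001 -0.0045] q [-0.27  0.06  1.6  -0.    1.49  0.29]
```

```bash
python3 -m creep '[[0,0,0,3,0,0,0],[0,0,0,3,0,0,0],[0,0,0,3,0,0,0],[0,0,0,3,0,0,0],[0,0,0,2.5,0,0,0],[0,0,0,2,0,0,0],[0,0,0,1,0,0,0],[0,0,0,0,0,0,0],[0,0,0,0,0,0,0],[120,0,0,0,0,0,0],[160,0,0,0,0,0,0],[200,0,0,0,0,0,0],[255,0,0,0,0,0,0],[255,0,0,0,0,0,0],[255,0,0,0,0,0,0],[255,0,0,0,0,0,0],[255,0,0,0,0,0,0],[255,0,0,0,0,0,0],[255,0,0,0,0,0,0]]'
python3 - <<'E'
from h import *
to([463,-14,220])
r.get_image('top')
for c in ('top',):
  for n in('teal_cap','coffee_canister'):
    for f in r.cut_out(n,c)[:1]:
        m=f['region'];(cc,rad)=cv2.minEnclosingCircle(np.argwhere(m)[:,::-1].astype(np.float32));print(n,cc,rad,f['confidence'],at(c,cc,146).round(1))
E
```

```text
clock: 10.68
position: [463.3, -13.1, 117.6]
tool_rot: [0.874, 0.486, -0.0, -0.0]
contact_force: [-0.9, 0.5, -0.6]
opening: 31.1
clock 10.68 pos [463.3 -13.1 117.6] F [-0.9  0.5 -0.6] open 31.1 shift_cm [ -0.09   0.03 -10.24] turn [-0.0001  0.     -0.0035] q [-0.27  0.2   1.88 -0.    1.06  0.29]
teal_cap (364.80767822265625, 174.5) 13.277397155761719 0.79 [ 569.5 -304.2  146. ]
coffee_canister (347.3723449707031, 188.3085174560547) 34.28891372680664 0.93 [ 527.6 -252.6  146. ]
```

```bash
python3 -m creep '[[255,0,0,0,0,0,0],[255,0,0,0,0,0,0],[255,0,0,0,0,0,0],[255,0,0,-1,0,0,0],[255,0,0,-2,0,0,0],[255,0,0,-2.5,0,0,0],[255,0,0,-2.5,0,0,0],[255,0,0,-2.5,0,0,0],[255,-1.2,0.9,0,0,0,0],[255,-2.4,1.9,0,0,0,0],[255,-2.4,1.9,0,0,0,0],[255,-2.4,1.9,0,0,0,0],[255,-2.4,1.9,0,0,0,0],[255,-2.4,1.9,0,0,0,0],[255,-2.4,1.9,0,0,0,0],[255,-2.4,1.9,0,0,0,0],[255,-1,0.8,0,0,0,0],[255,0,0,0,0,0,0],[255,0,0,0,0,0,0],[255,0,0,0,0,0,0]]'
python3 - <<'E'
from h import *
to([491,-254,222])
s=r.get_state()
im=r.get_image('wrist');cv2.imwrite('pics/w3.png',im)
for n,z in dict(pin_tip=109,reset_well=40,reset_button_top=26,teal_cap_top=146).items():
    for f in r.landmark_of(n,'wrist')[:1]: print(n,np.round(f['xy'],1),round(f['confidence'],2),at('wrist',f['xy'],z,s).round(1))
im=r.get_image('scene');cv2.imwrite('pics/s3.png',cv2.resize(im[200:384,150:400],None,fx=3,fy=3))
for n,z in dict(pin_tip=109,reset_well=40,reset_button_top=26,teal_cap_top=146).items():
    for f in r.landmark_of(n,'scene')[:1]: print(n,np.round(f['xy'],1),round(f['confidence'],2),at('scene',f['xy'],z,s).round(1))
E
```

```text
clock: 12.5
position: [490.3, -252.2, 222.3]
tool_rot: [0.874, 0.487, -0.0, -0.001]
contact_force: [-0.0, 0.5, -1.2]
opening: 21.2
clock 12.5 pos [ 490.3 -252.2  222.3] F [-0.   0.5 -1.2] open 21.2 shift_cm [-0.11  0.15  0.03] turn [-0.0014 -0.0008 -0.0031] q [-0.68  0.26  1.52  0.    1.36 -0.12]
pin_tip [259.3 191.7] 0.78 [ 488.9 -254.8  109. ]
reset_well [260.4 175.1] 0.65 [ 491.6 -253.6   40. ]
reset_button_top [262.2 173.5] 0.58 [ 493.1 -255.5   26. ]
teal_cap_top [373.2 203.6] 0.95 [ 569.7 -305.9  146. ]
pin_tip [229.  296.1] 0.78 [ 488.6 -255.1  109. ]
reset_well [229.5 315.9] 0.6 [ 485.9 -257.8   40. ]
reset_button_top [232.7 315.3] 0.35 [ 490.7 -247.9   26. ]
teal_cap_top [269.2 308.8] 0.78 [ 569.  -300.6  146. ]
```

View pics/w3.png

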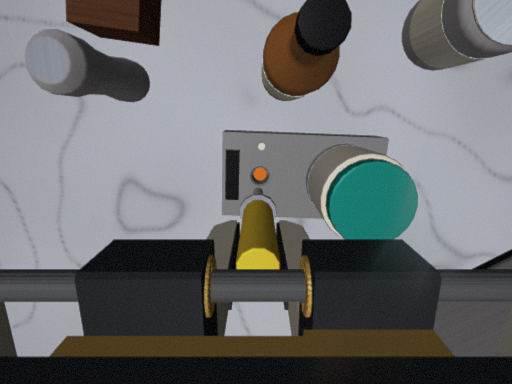

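View pics/s3.png

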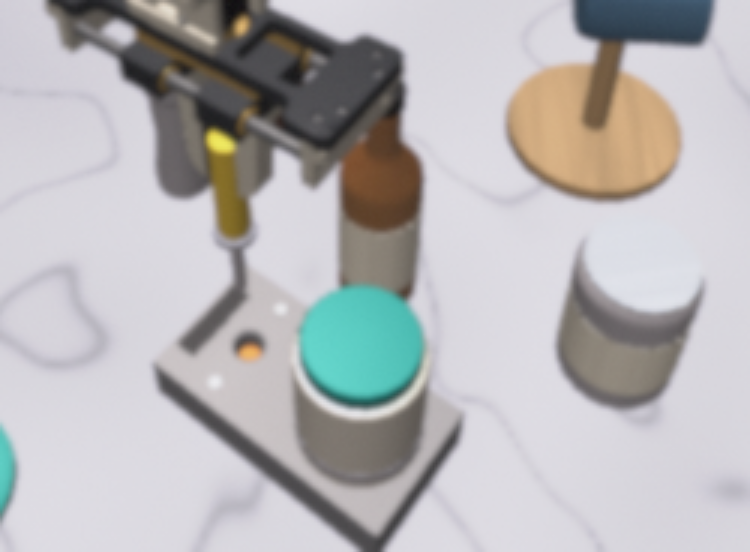

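The pin is gripped (21 mm opening) and hangs upright, with its tip at (258,190) in the wrist view. The orange button is at (260,175) and the cap looks seated. I'll lower the tip to about 15 mm over the ledge and check the alignment again.

```bash
python3 -m creep '[[255,0.1,0.15,2,0,0,0],[255,0,0,2,0,0,0],[255,0,0,1.3,0,0,0],[255,0,0,0,0,0,0],[255,0,0,0,0,0,0],[255,0,0,0,0,0,0]]'
python3 - <<'E'
from h import *
to([491,-254,169])
s=r.get_state()
im=r.get_image('wrist');a=im[110:250,170:350]
for n,z in dict(pin_tip=56,reset_well=40,reset_button_top=26).items():
    for f in r.landmark_of(n,'wrist')[:1]: print(n,np.round(f['xy'],1),round(f['confidence'],2),at('wrist',f['xy'],z,s).round(1))
im=r.get_image('scene');b=im[280:350,190:280]
cv2.imwrite('pics/m4.png',np.hstack([cv2.resize(a,(450,350)),cv2.resize(b,(350,350))[:, :350]]))
for n,z in dict(pin_tip=56,reset_well=40,reset_button_top=26).items():
    for f in r.landmark_of(n,'scene')[:1]: print(n,np.round(f['xy'],1),round(f['confidence'],2),at('scene',f['xy'],z,s).round(1))
E
```

```text
clock: 13.5
position: [492.9, -253.9, 170.6]
tool_rot: [0.874, 0.486, 0.0, 0.001]
contact_force: [0.3, 0.5, -0.6]
opening: 21.1
clock 13.5 pos [ 492.9 -253.9  170.6] F [ 0.3  0.5 -0.6] open 21.1 shift_cm [-0.11 -0.16  0.16] turn [ 0.0013  0.0001 -0.0035] q [-0.68  0.3   1.6   0.    1.24 -0.12]
reset_well [255.8 183.5] 0.77 [ 491.  -251.5   40. ]
pin_tip [233.4 311. ] 0.73 [ 494.6 -255.5   56. ]
reset_well [229.7 317.5] 0.92 [ 486.8 -261.4   40. ]
reset_button_top [230.3 319. ] 0.47 [ 486.7 -256.7   26. ]
```

View pics/m4.png

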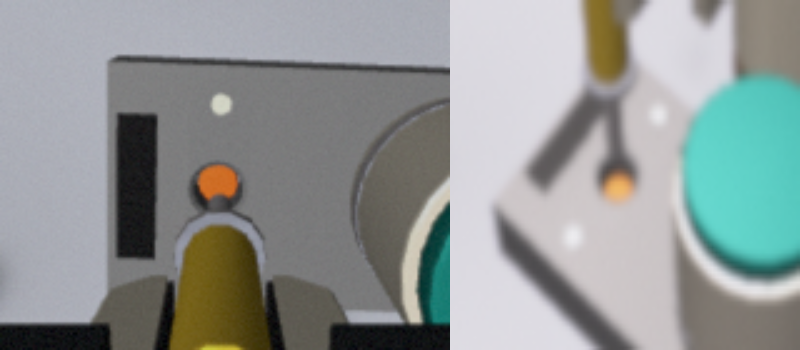

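The wrist crop shows the shaft's tip at about (257.6,189) just in front of the well mouth at (256.8,185). The scene crop has the tip at (233.2,312.5) over a mouth at (233.2,315). I'll convert both.

```bash
python3 -c "
from h import *
s=r.get_state()
for c,p,z in (('wrist',(257.6,189),57),('wrist',(256.8,184.8),40),('wrist',(257.2,183),26),('scene',(233.2,312.5),57),('scene',(233.2,315),40)): print(c,p,z,at(c,p,z,s).round(1))
W=r.get_image
for c in('scene','wrist'):
  M=np.array([492.9,-253.9]); 
  p=r.camera_params('scene')['world_to_cam']
"
```

```text
wrist (257.6, 189) 57 [ 491.4 -253.2   57. ]
wrist (256.8, 184.8) 40 [ 490.8 -252.7   40. ]
wrist (257.2, 183) 26 [ 490.4 -254.    26. ]
scene (233.2, 312.5) 57 [ 494.7 -259.5   57. ]
scene (233.2, 315) 40 [ 493.4 -255.2   40. ]
```

Tip and mouth agree to within about 1 mm in the wrist view. I'll go down to just above the button.

```bash
python3 -m creep '[[255,0,-0.08,0.8,0,0,0],[255,0,0,0.8,0,0,0],[255,0,0,0.7,0,0,0],[255,0,0,0.5,0,0,0],[255,0,0,0,0,0,0],[255,0,0,0,0,0,0]]'
```

```text
clock: 14.4
position: [491.5, -252.9, 141.0]
tool_rot: [0.874, 0.486, -0.0, -0.001]
contact_force: [0.5, -0.1, -0.3]
opening: 21.5
```

```bash
python3 -m creep '[[255,0,0,0.2,0,0,0],[255,0,0,0.2,0,0,0],[255,0,0,0.2,0,0,0],[255,0,0,0.1,0,0,0],[255,0,0,0,0,0,0],[255,0,0,0,0,0,0]]'
```

```text
clock: 14.9
position: [492.0, -253.3, 135.1]
tool_rot: [0.874, 0.486, 0.0, 0.0]
contact_force: [-0.2, -0.2, 2.8]
opening: 21.5
```

```bash
python3 -m creep '[[255,0,0,0.2,0,0,0],[255,0,0,0.2,0,0,0],[255,0,0,0.1,0,0,0],[255,0,0,0,0,0,0],[255,0,0,0,0,0,0]]'
```

```text
clock: 15.32
position: [492.5, -253.7, 132.4]
tool_rot: [0.874, 0.486, 0.001, 0.002]
contact_force: [-2.7, 1.9, 18.7]
opening: 21.2
```

At 18.7 N the button is against its stop. I'll hold, then lift out.

```bash
python3 -m creep '[[255,0,0,0,0,0,0],[255,0,0,0,0,0,0],[255,0,0,0,0,0,0],[255,0,0,0,0,0,0],[255,0,0,0,0,0,0],[255,0,0,0,0,0,0],[255,0,0,0,0,0,0],[255,0,0,0,0,0,0],[255,0,0,0,0,0,0],[255,0,0,0,0,0,0],[255,0,0,0,0,0,0],[255,0,0,0,0,0,0],[255,0,0,0,0,0,0],[255,0,0,0,0,0,0],[255,0,0,0,0,0,0],[255,0,0,0,0,0,0]]' && python3 -m creep '[[255,0,0,-0.5,0,0,0],[255,0,0,-1,0,0,0],[255,0,0,-1.5,0,0,0],[255,0,0,-2,0,0,0],[255,0,0,-2,0,0,0],[255,0,0,-2,0,0,0],[255,0,0,0,0,0,0]]'; python3 -c "
from h import *
to([463,-13.3,222])"
```

```text
clock: 16.65
position: [492.5, -253.7, 132.4]
tool_rot: [0.874, 0.486, 0.001, 0.002]
contact_force: [-3.1, 2.1, 17.7]
opening: 21.6
clock: 17.23
position: [493.2, -254.2, 223.5]
tool_rot: [0.874, 0.486, 0.001, 0.003]
contact_force: [0.1, -0.5, 0.2]
opening: 21.3
clock 17.23 pos [ 493.2 -254.2  223.5] F [ 0.1 -0.5  0.2] open 21.3 shift_cm [ 18.88 -15.26   0.04] turn [ 0.006   0.0007 -0.0034] q [-0.68  0.26  1.52  0.    1.35 -0.12]
```

```bash
python3 -m creep '[[255,1.2,-1,0,0.006,0,0],[255,2.4,-1.9,0,0,0,0],[255,2.4,-1.9,0,0,0,0],[255,2.4,-1.9,0,0,0,0],[255,2.4,-1.9,0,0,0,0],[255,2.4,-1.9,0,0,0,0],[255,2.4,-1.9,0,0,0,0],[255,2.2,-1.8,0,0,0,0],[255,1.1,-0.9,0,0,0,0],[255,0,0,0,0,0,0],[255,0,0,0,0,0,0],[255,0,0,1.5,0,0,0],[255,0,0,1.5,0,0,0],[255,0,0,0,0,0,0],[255,0,0,0,0,0,0],[255,0,0,0,0,0,0]]'
python3 - <<'E'
from h import *
to([463.3,-13.3,192])
s=r.get_state()
im=r.get_image('wrist');a=im[110:250,170:350]
for n,z in dict(pin_tip=78,pin_stand=0).items():
    for f in r.landmark_of(n,'wrist')[:1]: print(n,np.round(f['xy'],1),round(f['confidence'],2),at('wrist',f['xy'],z,s).round(1))
im=r.get_image('scene');b=im[190:260,190:280]
cv2.imwrite('pics/m5.png',np.hstack([cv2.resize(a,(450,350)),cv2.resize(b,(350,350))]))
for n,z in dict(pin_tip=78,pin_stand=0).items():
    for f in r.landmark_of(n,'scene')[:1]: print(n,np.round(f['xy'],1),round(f['confidence'],2),at('scene',f['xy'],z,s).round(1))
E
```

```text
clock: 18.57
position: [463.0, -13.5, 190.7]
tool_rot: [0.874, 0.486, -0.002, -0.003]
contact_force: [0.3, 0.7, -0.5]
opening: 21.7
clock 18.57 pos [463.  -13.5 190.7] F [ 0.3  0.7 -0.5] open 21.7 shift_cm [ 0.03  0.01 -0.13] turn [-0.0062  0.0002 -0.0045] q [-0.27  0.13  1.77  0.    1.25  0.28]
pin_tip [263.3 190.8] 0.94 [464.9 -17.   78. ]
pin_stand [259.4 171.8] 0.82 [463.7 -11.9   0. ]
pin_tip [232.8 217.9] 0.57 [465.7  -7.7  78. ]
pin_stand [230.4 238.9] 0.93 [455.4  -9.7   0. ]
```

View pics/m5.png

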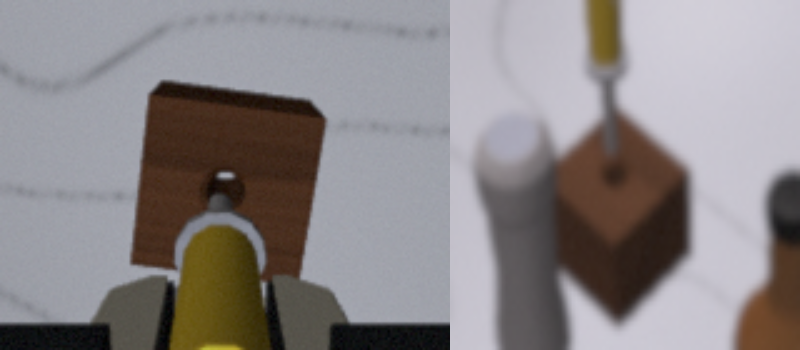

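Wrist crop: the tip is at (257.6,189) and the hole mouth at (259.6,185.6). Scene crop: the tip is at (231.4,221) above the hole at (232.2,224.6).

```bash
python3 -c "
from h import *
s=r.get_state()
for c,p,z in (('wrist',(257.6,189),77),('wrist',(259.6,185.8),64),('scene',(231.4,221),77),('scene',(232.2,224.6),64)): print(c,p,z,at(c,p,z,s).round(1))
"
```

```text
wrist (257.6, 189) 77 [461.3 -12.4  77. ]
wrist (259.6, 185.8) 64 [463.  -13.4  64. ]
scene (231.4, 221) 77 [463.3 -17.9  77. ]
scene (232.2, 224.6) 64 [464.6 -17.9  64. ]
```

```bash
python3 -m creep '[[255,0,0.08,0,-0.006,0,0],[255,0,0,0,0,0,0],[255,0,0,0.6,0,0,0],[255,0,0,0.6,0,0,0],[255,0,0,0.6,0,0,0],[255,0,0,0.6,0,0,0],[255,0,0,0,0,0,0]]'
```

```text
clock: 19.45
position: [462.5, -12.9, 164.8]
tool_rot: [0.874, 0.486, -0.001, -0.001]
contact_force: [-0.6, -0.3, -0.5]
opening: 21.9
```

Tip at about 52 mm, so it's inside the hole with no force on it. I'll go on down to near the seat.

```bash
python3 -m creep '[[255,0,0,1,0,0,0],[255,0,0,1,0,0,0],[255,0,0,1,0,0,0],[255,0,0,0.8,0,0,0],[255,0,0,0.5,0,0,0],[255,0,0,0.2,0,0,0],[255,0,0,0,0,0,0],[255,0,0,0,0,0,0]]'
```

```text
clock: 20.12
position: [463.8, -13.3, 121.6]
tool_rot: [0.874, 0.486, 0.0, 0.0]
contact_force: [0.7, 0.3, -1.4]
opening: 21.7
```

```bash
python3 -m creep '[[255,0,0,0.2,0,0,0],[255,0,0,0.1,0,0,0],[255,0,0,0.1,0,0,0],[255,0,0,0,0,0,0],[255,0,0,0,0,0,0]]'
```

```text
clock: 20.53
position: [463.7, -13.3, 117.7]
tool_rot: [0.874, 0.486, 0.0, 0.0]
contact_force: [0.2, 0.2, -1.0]
opening: 21.2
```

```bash
python3 -m creep '[[255,0,0,0.1,0,0,0],[255,0,0,0.1,0,0,0],[255,0,0,0,0,0,0]]'; python3 -m creep '[[200,0,0,0,0,0,0],[150,0,0,0,0,0,0],[100,0,0,0,0,0,0],[50,0,0,0,0,0,0],[0,0,0,0,0,0,0],[0,0,0,0,0,0,0],[0,0,0,0,0,0,0],[0,0,0,0,0,0,0],[0,0,0,0,0,0,0],[0,0,0,0,0,0,0],[0,0,0,-1,0,0,0],[0,0,0,-3,0,0,0],[0,0,0,-4,0,0,0],[0,0,0,-4,0,0,0],[0,0,0,-4,0,0,0],[0,0,0,-2,0,0,0],[0,0,0,0,0,0,0],[0,0,0,0,0,0,0]]'
python3 - <<'E'
from h import *
to([463,-14,300])
s=r.get_state()
im=r.get_image('wrist');a=im[110:250,170:350]
for f in r.landmark_of('pin','wrist')[:1]: print(f['xy'],at('wrist',f['xy'],4,s).round(1))
im=r.get_image('scene');b=im[190:360,190:310]
cv2.imwrite('pics/m6.png',np.hstack([cv2.resize(a,(400,560)) if 0 else cv2.resize(a,(450,560)),cv2.resize(b,(350,560))]))
for n,z in dict(salt_shaker=0,oil_bottle=0,teal_cap_top=146,tin=0,pin=4,pin_stand=0).items():
    for f in r.landmark_of(n,'scene')[:1]: print(n,round(f['confidence'],2),at('scene',f['xy'],z).round(1))
E
```

```text
clock: 20.78
position: [464.0, -13.3, 117.6]
tool_rot: [0.874, 0.486, 0.001, 0.001]
contact_force: [-4.0, 1.2, 17.3]
opening: 21.5
clock: 22.28
position: [464.1, -13.4, 296.4]
tool_rot: [0.874, 0.486, 0.001, 0.001]
contact_force: [0.1, -0.7, -0.5]
opening: 92.8
clock 22.28 pos [464.1 -13.4 296.4] F [ 0.1 -0.7 -0.5] open 92.8 shift_cm [-0.11 -0.06 -0.36] turn [ 0.0027 -0.0008 -0.0034] q [-0.27  0.06  1.59  0.    1.49  0.29]
[256.5, 160.3] [462.7 -11.7   4. ]
salt_shaker 0.93 [416.5 -85.4   0. ]
oil_bottle 0.57 [ 580.5 -176.9    0. ]
teal_cap_top 0.81 [ 569.7 -305.3  146. ]
tin 0.92 [ 756.3 -232.1    0. ]
pin 0.49 [ 298.2 -355.9    4. ]
pin_stand 0.62 [467.8  -4.6   0. ]
```

View pics/m6.png

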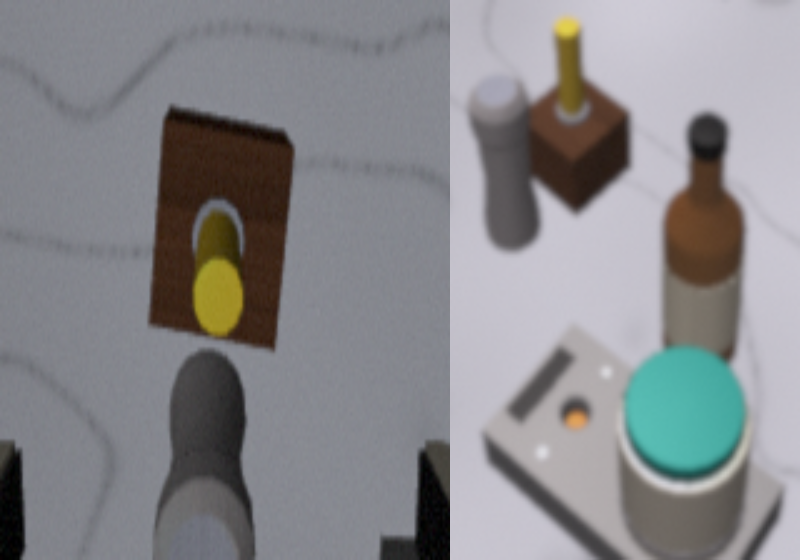

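The pin stands upright with its collar on the stand. The button is up, and the shaker and bottle haven't moved. Handing in.

```bash
python3 -c "
from workcell import r
print(r.hand_in())"
```

```text
the job is handed in; nothing more can be done
None
```

The job is done and handed in at about 22 s on the robot's clock, against the 69 s limit; no verdict was reported.

- **Teal cap:** I pressed it with closed fingers to its stop. The force rose from about 6 N to 15.6 N with the fingertips at z = 146.2 mm, where the home position is 146 mm. I then pressed 1 mm further.
- **Orange button:** I pushed it down with the pin's tip until it stopped, at about 18 N, and held it there for about 1.5 s. It looks sprung back up in the last picture.
- **Pin:** It is back in its stand. I felt the collar seat at 17 N, then let go and raised the open gripper clear. The last wrist picture shows it upright with its collar on the block. Its measured position was (463, -12), against (463, -13) for the hole.
- **Other objects:** The salt shaker, oil bottle and tin measured within about 6 mm of their starting places, which is within the detector's scatter. I did not re-measure the jar, lid and cup, but the arm never came near them while low. It also never went near the tea canister's button.
- **Checks that disagreed:** The scene camera's network looked for the pin in the final picture and reported it where the teal lid lies, with low confidence (0.49). I discarded that because both pictures show the pin in the stand. One mid-run top-view reading of the cap's centre was about 20 mm off; the cut-out and the other readings agreed with each other.

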